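Centre-punch a front panel with an automatic punch

TASK

Take the orange-handled automatic centre punch out of its tube stand, set its point on the panel inside the brass locating bush and, holding it upright, press it gently straight down until its spring trips with a snap. Ease off as soon as it has snapped, never bearing down hard on the panel, then hang the punch back in its stand and let go, leaving the heat sink, the tape roll and the tip cleaner where they are.

Things in the scene. Friction and masses are not known exactly. Their poses are not given: they have to be found in the camera images.
- punch_centre (a point): Loose automatic centre punch, 0.16 kg, round about its upright axis (z, towards the cap). The point is the middle of the orange handle with black rings, 22 mm diameter: grasp it here. Cap top 25 mm above the point; the handle ends 22 mm below it on a steel collar, 32 mm diameter, 5 mm thick, on which the fingertips can bear.
- punch_collar (a point): Underside of the punch's collar, on its axis, 27 mm below punch_centre. Below it: barrel 16 mm diameter, 35 mm long; nose 14 tapering to 9 mm diameter, 15 mm long; then a 6 mm brass-coloured point with tapered tip. The point sticks 15 to 35 mm out of the nose, set anew each time and not reported: the tip is 65 to 85 mm below this point (92 to 112 below punch_centre), to be found by touch.
- punch_nose (a joint): How far nose and point are pushed up into the barrel: 0 at rest, 0.0115 m at the hard stop. The force needed starts at about 4 N and rises steadily to about 10 N at 6 mm; then the punch trips: the force drops to about 3 N by 8 mm and stays so until the hard stop, beyond which it is rigid. It springs back to 0 when unloaded.
- bush_mark (a point): White cross on the panel's top face in the middle of the brass locating bush: the place to punch. The bush is a ring, 28 mm outer and 12 mm inner diameter, 8 mm high, with a flat black foot ring (42 mm diameter, 3 mm thick), fixed on the panel and open down to it. z up.
- bush: The brass locating bush; origin on its axis at its underside, the same point as bush_mark.
- jig: Fixed marking jig on the bench: aluminium base with a blue panel on it, 150 x 100 mm, panel face 25 mm above the bench, dark clamp bars along its two short edges standing 11 mm above the panel. Origin: centre of the underside; x along the 150 mm side.
- stand_mouth (a point): Middle of the open mouth of the fixed punch stand: an upright grey tube, 38 mm outer and 20 mm inner diameter, on a dark round foot of 72 mm diameter. The mouth is 100 mm above the bench, the bore is 92 mm deep. The punch hangs in it with the underside of its collar on the mouth, so that punch_centre is 27 mm above this point. z up.
- heat_sink: Loose aluminium heat sink, 25 x 30 x 20 mm, bystander. Origin at the centre of its underside.
- film_tape: Loose roll of orange tape, 52 mm diameter, 15 mm high, bystander. Origin at the centre of its underside.
- tip_cleaner: Loose black pot of brass wool, 66 mm diameter, 36 mm high, bystander. Origin at the centre of its underside.
Not all that is in view belongs to the job. Of the things shaped like the jig, the aluminium one is meant.

How it is judged:
By the outcome, as a careful person would: the job done as asked, in the order asked, and still so for the second after the job is handed in, with the robot touching nothing.
It also fails if it takes over 58 s, if anything falls off the work surface, if the arm or the gripper's body presses on something with over 40 N, if the wrist force passes 120 N, or if a joint passes its speed limit or range.

ROBOT

A 7-joint arm with a two-finger parallel gripper is mounted at the origin on a cart in front of the work surface, level with it; the furniture and walls round the work are solid. World frame = base frame: x ahead of the robot, y to its left, z up, the work surface at z = 0. Lengths are in m, angles in rad, forces in N, time in s.
With the tool pointing down it reaches from about 0.4 to 0.85 m from the base axis. Payload 4.5 kg.
Tool frame: the origin (TCP) lies midway between the tips of the shut fingers; the grasp point (between the pads) lies behind it (r.grip_point_offset is the z of the grasp point in the tool frame, in m); z points along the fingers, y is the line along which they close (so a half turn about z gives the same grasp; the last joint's range is limited). The gripper opens to 88 mm and grips with 3 to 60 N. Pads are 18 mm wide; open, the fingers measure 123 mm over their backs; the gripper's body (75 mm by 187 mm) begins 45 mm behind the grasp point.
Start: joints at [1.24, 0.689, -0.195, 1.565, 0.157, 0.902, -0.215], TCP at [0.223, -0.584, 0.239] pointing down, gripper open.
Joint ranges: [-3.01, 3.01], [-0.46, 2.08], [-1.47, 1.51], [0.13, 2.56], [-1, 4.14], [0.04, 2.09], [-2.66, 2.66]. Speed limits (rad/s): [2.57, 2.57, 3.14, 3.14, 3.14, 3.14, 3.14].

INTERFACE

Orientations are given as a unit quaternion [x, y, z, w].
In Python, from plant import r, optics, workorder gives the robot as it stands.
- The arm moves only by the shell command python3 -m creep 'ROWS' [FORCE]. ROWS is JSON, a list of rows, each an object of numbers: "grip": the gripper command: -1 is shut, 1 is fully open, values between are in proportion; "tx", "ty", "tz": the shift along the tool's x, y, z in cm; "spin": the turn about the tool's z in degrees. In form: [{"grip": .., "tx": .., "ty": .., "tz": .., "spin": ..}, ...]. A call has 1 to 8 rows; each row shifts and turns the commanded pose from where the row before left it, along the tool's axes as they then stand; what a row does not reach is not made up. A row lasts 1/12 s, in which the tool goes at most 41.7 mm and 7.16 degrees, less where a joint would pass 70% of its speed; a pose out of reach is approached as far as the arm can. A call with a gripper value outside its range is refused whole. The fingers move at their own pace and stop on an object; FORCE is the grip in N (left out, the last holds). Time passes only in rows, so rows that do not move let the fingers close. It gives the time, the measured TCP pose, the force, the opening and the grip force at its end, in the units of the state.
- r.get_state(): the state, without advancing time (a new reading comes with each control period).
- optics.snapshot(name): name is "scene" or "top" or "wrist"; returns (picture, depth): 420x560x3 uint8, red, green, blue; 420x560 float32, m along the optical axis (not along the pixel's ray), 0 where there is no reading.
- optics.get_calibration(name): a dict with "fx", "fy", "cx", "cy" (pixels), "extrinsics" (4x4, takes a point from world to camera coordinates). Camera axes: x right, y down, z forward; pixel columns grow to the right and rows downward; lengths in m; the calibration is good to about 2 mm. A picture is of the moment at which its call begins: read the wrist's pose just before it. get_calibration takes no time and is no camera call; for the wrist camera it gives the pose at the moment of the call.
- workorder.finish_job(): hands the job in; it is judged then, once.
The state is a dict: "clock": time; "q": joint angles; "qd": joint speeds; "joint_torque": joint torques, N m; "tool_pos": TCP position; "eef_rot": TCP orientation; "contact_force": force on the tool from outside, world axes, zero at the start; "moment": the same for the moment, N m; "opening": opening from 0.0 (shut) to 1.0 (fully open); "finger_force": force on a finger pad.
Only numpy, scipy, OpenCV 4.12 (cv2) and the standard library are available. Lean on these libraries where they do the work, as an engineer would, in place of code of your own. Each camera call takes 0.05 s, during which the arm holds its last target. There are 200 camera calls.

## Working session

There is one attempt and no reset: what is moved stays moved. The work goes in short steps, Python scripts to look and compute and a shell command to move; the robot and the scene stay as the last step left them, time stands still between calls to the robot, and variables do not carry over. Pictures are saved under pics/ and viewed, at most 10 in all, crops included, and the job is handed in when it is done.

```bash
ls; mkdir -p pics; python3 - <<'E'
from plant import r,optics
import cv2,numpy as np
s=r.get_state();print({k:np.round(v,4).tolist() for k,v in s.items()},r.grip_point_offset)
for n in("scene","top"):
    im,d=optics.snapshot(n);c=optics.get_calibration(n)
    np.savez(f"{n}.npz",im=im,d=d,E=c["extrinsics"],K=[c["fx"],c["fy"],c["cx"],c["cy"]])
    cv2.imwrite(f"pics/{n}.png",im[:,:,::-1])
    print(n,np.round(c["extrinsics"],3).tolist(),c["fx"])
E
```

```text
pics
{'clock': 0.0, 'q': [1.2398, 0.69, -0.1945, 1.5663, 0.1573, 0.9025, -0.2151], 'qd': [0.0008, 0.001, -0.0001, -0.0002, -0.0013, 0.0004, -0.001], 'joint_torque': [0.0009, -52.7551, -1.2667, -15.3427, -0.0527, 0.0066, 0.0002], 'tool_pos': [0.2227, -0.5833, 0.2379], 'eef_rot': [0.9834, 0.1814, -0.0002, -0.0009], 'contact_force': [-0.1309, 0.864, 0.2788], 'moment': [-0.0034, -0.0259, -0.0182], 'finger_force': 0.0, 'opening': 1.0027} -0.0187
scene [[0.78, -0.625, 0.003, -0.392], [-0.467, -0.586, -0.662, 0.353], [0.416, 0.515, -0.75, 0.737], [0.0, 0.0, 0.0, 1.0]] 403.1561362753403
top [[0.01, -0.999, -0.041, 0.092], [-0.981, -0.002, -0.192, 0.594], [0.192, 0.042, -0.981, 0.875], [0.0, 0.0, 0.0, 1.0]] 471.52610396961495
```

View pics/scene.png

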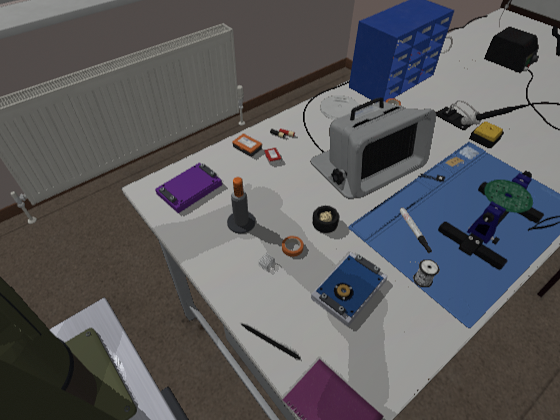

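View pics/top.png

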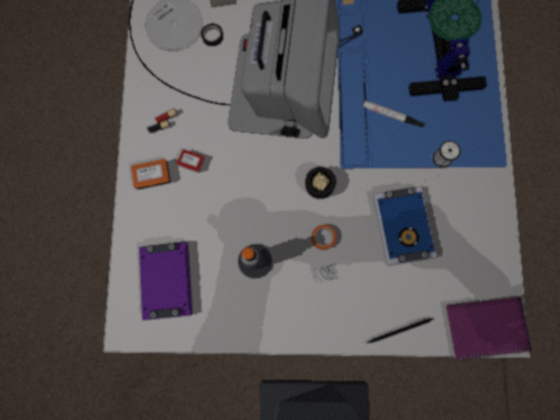

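The scene view shows the punch in its stand at (238,190), with the foot at (240,222). The bush is on the aluminium jig at (343,291). In the top view the punch is at (249,255) and the bush at (409,237). The heat sink is at (326,272), the tape at (324,237) and the cleaner at (320,182). The purple jig is a decoy.

```bash
cat > h.py <<'E'
import numpy as np
def cloud(im,d,E,K):
    v,u=np.mgrid[:d.shape[0],:d.shape[1]]
    fx,fy,cx,cy=K
    P=np.stack([(u-cx)/fx*d,(v-cy)/fy*d,d],-1)
    W=(P-E[:3,3])@E[:3,:3]
    W[d<=0]=np.nan
    return W
def load(n):
    z=np.load(n+".npz");return z["im"],cloud(z["im"],z["d"],z["E"],z["K"])
def circ(p):
    A=np.c_[2*p,np.ones(len(p))];x=np.linalg.lstsq(A,(p**2).sum(1),rcond=None)[0]
    return x[:2],np.sqrt(x[2]+x[:2]@x[:2])
E
python3 - <<'E'
from h import *
from scipy.optimize import least_squares
seed={"top":dict(punch=(249,255),bush=(409,237),sink=(326,272),tape=(324,237),pot=(320,182)),"scene":dict(punch=(238,185),bush=(343,291),sink=(267,262),tape=(292,245),pot=(326,218))}
for n in seed:
    im,W=load(n)
    for k,(u,v) in seed[n].items(): print(n,k,np.round(np.nanmedian(W[v-2:v+3,u-2:u+3].reshape(-1,3),axis=0),4))
    p=seed[n]["punch"];c=np.nanmedian(W[p[1]-2:p[1]+3,p[0]-2:p[0]+3].reshape(-1,3),axis=0)
    D=np.hypot(W[...,0]-c[0],W[...,1]-c[1])
    def fit(m,R):
        q=W[m][:,:2]
        f=least_squares(lambda x:np.hypot(*(q-x).T)-R,q.mean(0),loss="soft_l1",f_scale=.001)
        return np.round(f.x,4),len(q)
    z=W[...,2]
    print(" tube",fit((D<.05)&(z>.02)&(z<.095),.019) , "handle",fit((D<.035)&(z>.108)&(z<.148),.011),"zmax",np.nanmax(z[D<.03]))
    cap=(D<.03)&(z>.147);print(" cap",W[cap].mean(0),cap.sum())
    # bush: brass-coloured + dark ring pixels above panel
    b=seed[n]["bush"];cb=np.nanmedian(W[b[1]-6:b[1]+7,b[0]-6:b[0]+7].reshape(-1,3),axis=0)
    i=im.astype(int);brass=(i[...,0]-i[...,2]>40)&(np.hypot(W[...,0]-cb[0],W[...,1]-cb[1])<.03)
    q=W[brass];print(" bush brass mean",q.mean(0),q.shape,"mid",(q.min(0)+q.max(0))/2,np.ptp(q,axis=0))
    t=brass&(z>.030);print(" top",circ(W[t][:,:2]),W[t].mean(0),t.sum())
    print(" panel z",np.nanmedian(z[(D>.1)&(i[...,2]-i[...,0]>50)&(np.hypot(W[...,0]-cb[0],W[...,1]-cb[1])<.06)]))
E
```

```text
top punch [0.5018 0.1407 0.1512]
top bush [ 0.5535 -0.169   0.0246]
top sink [ 0.4835 -0.0025  0.0079]
top tape [ 5.566e-01  4.000e-04 -5.000e-04]
top pot [0.6654 0.0095 0.0329]
 tube (array([0.5054, 0.144 ]), 84) handle (array([0.5059, 0.1435]), 46) zmax 0.15385750979830734
 cap [0.50549437 0.14313091 0.15075917] 114
 bush brass mean [ 0.55274939 -0.16615039  0.03197004] (116, 3) mid [ 0.55282095 -0.16645946  0.03030294] [0.0255972  0.02594377 0.01149918]
 top (array([ 0.55296083, -0.16645206]), np.float64(0.010549745990808964)) [ 0.55293747 -0.16676781  0.03263234] 98
 panel z 0.02438187966644417
scene punch [0.5015 0.1351 0.1412]
scene bush [ 0.5534 -0.1669  0.0271]
scene sink [ 0.4754 -0.0026  0.0173]
scene tape [ 0.5601  0.0091 -0.0006]
scene pot [0.6627 0.0024 0.0312]
 tube (array([0.5066, 0.1454]), 315) handle (array([0.5069, 0.1448]), 120) zmax 0.15419255096555587
 cap [0.50505512 0.14263622 0.15047244] 53
 bush brass mean [ 0.55223689 -0.16674564  0.03210788] (98, 3) mid [ 0.55295926 -0.16660877  0.03080756] [0.02629036 0.02640559 0.01257923]
 top (array([ 0.55247941, -0.16686959]), np.float64(0.010678802288888461)) [ 0.55229279 -0.1667958   0.03241708] 91
 panel z 0.024402180328150166
```

```bash
python3 -m creep '[{"tx":2.5,"ty":0,"spin":7},{"tx":2.5,"ty":-1,"spin":7},{"tx":2.5,"ty":-2,"spin":6.9},{"tx":2.5,"ty":-2.5},{"tx":2.5,"ty":-2.5},{"tx":2.5,"ty":-2.5},{"tx":2.5,"ty":-2.5},{"tx":2.5,"ty":-2.5}]'
```

```text
$[0]: bad value
```

```bash
python3 -m creep '[{"tx":1,"ty":-3},{"tx":1,"ty":-3},{"tx":1,"ty":-3},{"tx":1,"ty":-3},{"tx":1,"ty":-3},{"tx":1,"ty":-3},{"tx":1,"ty":-3},{"tx":1,"ty":-3}]'; python3 -c "
from plant import r;print(r.get_state())"
```

```text
{'clock': 0.1, 'q': array([ 1.23982546,  0.68987995, -0.19450091,  1.56626905,  0.15734074,
        0.90247762, -0.21509409]), 'qd': array([ 0.00030406, -0.00164024, -0.00060723, -0.00195763,  0.00311737,
        0.00100551, -0.00108424]), 'joint_torque': array([-2.83220994e-03, -5.28502965e+01, -1.27134886e+00, -1.53837347e+01,
       -5.25080273e-02,  2.03938427e-03,  5.81749237e-05]), 'tool_pos': array([ 0.222695  , -0.58336528,  0.2379946 ]), 'eef_rot': array([ 9.83404769e-01,  1.81423226e-01, -2.28577923e-04, -7.87815298e-04]), 'contact_force': array([-0.07395172, -0.78253258,  0.47491624]), 'moment': array([0.01300021, 0.03826901, 0.02534661]), 'finger_force': 0.0, 'opening': 0.9982363371955231}$[0]: bad value
```

```bash
python3 -m creep '[{"grip":1,"tx":2.5,"ty":0,"tz":0,"spin":7},{"grip":1,"tx":2.5,"ty":-1,"tz":0,"spin":7},{"grip":1,"tx":2.5,"ty":-2,"tz":0,"spin":6.9},{"grip":1,"tx":2.5,"ty":-2.5,"tz":0,"spin":0},{"grip":1,"tx":2.5,"ty":-2.5,"tz":0,"spin":0},{"grip":1,"tx":2.5,"ty":-2.5,"tz":0,"spin":0},{"grip":1,"tx":2.5,"ty":-2.5,"tz":0,"spin":0},{"grip":1,"tx":2.5,"ty":-2.5,"tz":0,"spin":0}]'; python3 -c "
from plant import r;print(r.get_state()['q'])"
```

```text
clock: 0.77
tool_pos: [0.4164, -0.4098, 0.2384]
eef_rot: [1.0, 0.0, -0.0, -0.0]
contact_force: [0.6, 0.2, 0.4]
opening: 1.0
finger_force: 0.0
[ 0.73513766  0.63110203 -0.06240826  1.69636994  0.05052967  0.81651591
 -0.92067148]
```

```bash
python3 -m creep '[{"grip":1,"tx":1.1,"ty":-3,"tz":0,"spin":0},{"grip":1,"tx":1.1,"ty":-3,"tz":0,"spin":0},{"grip":1,"tx":1.1,"ty":-3,"tz":0,"spin":0},{"grip":1,"tx":1.1,"ty":-3,"tz":0,"spin":0},{"grip":1,"tx":1.1,"ty":-3,"tz":0,"spin":0},{"grip":1,"tx":1.1,"ty":-3,"tz":0,"spin":0},{"grip":1,"tx":1.1,"ty":-3,"tz":0,"spin":0},{"grip":1,"tx":1.1,"ty":-3,"tz":0,"spin":0}]'; python3 - <<'E'
from plant import r,optics
import cv2,numpy as np
c=optics.get_calibration("wrist");im,d=optics.snapshot("wrist")
np.savez("wb.npz",im=im,d=d,E=c["extrinsics"],K=[c["fx"],c["fy"],c["cx"],c["cy"]])
cv2.imwrite("pics/wb.png",im[:,:,::-1]);print(r.get_state()['q'],-c["extrinsics"][:3,:3].T@c["extrinsics"][:3,3])
E
```

```text
clock: 1.43
tool_pos: [0.5037, -0.1698, 0.2385]
eef_rot: [1.0, 0.0, -0.0, -0.0]
contact_force: [0.8, 0.0, 0.3]
opening: 0.998
finger_force: 0.0
[ 0.25160968  0.5645482  -0.04227901  1.85126457  0.02424076  0.72589637
 -1.36238599] [ 0.57901779 -0.17020223  0.3841703 ]
```

View pics/wb.png

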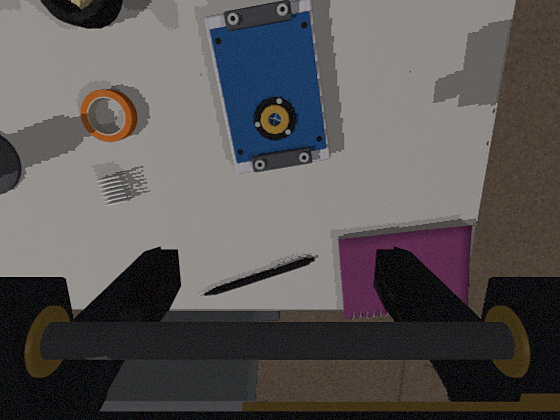

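The wrist view shows the bush with its white cross at (275,119), next to the tape at (108,115) and the heat sink at (122,185). The stand foot is at the left edge.

```bash
python3 -m creep '[{"grip":1,"tx":-0.8,"ty":-3.9,"tz":0,"spin":0},{"grip":1,"tx":-0.8,"ty":-3.9,"tz":0,"spin":0},{"grip":1,"tx":-0.8,"ty":-3.9,"tz":0,"spin":0},{"grip":1,"tx":-0.8,"ty":-3.9,"tz":0,"spin":0},{"grip":1,"tx":-0.8,"ty":-3.9,"tz":0,"spin":0},{"grip":1,"tx":-0.8,"ty":-3.9,"tz":0,"spin":0},{"grip":1,"tx":-0.8,"ty":-3.9,"tz":0,"spin":0},{"grip":1,"tx":-0.8,"ty":-3.9,"tz":0,"spin":0}]'; python3 - <<'E'
from plant import r,optics
from h import *
import cv2
from scipy.optimize import least_squares
c=optics.get_calibration("wrist");im,d=optics.snapshot("wrist")
np.savez("ws.npz",im=im,d=d,E=c["extrinsics"],K=[c["fx"],c["fy"],c["cx"],c["cy"]])
cv2.imwrite("pics/ws.png",im[:,:,::-1])
im,W=load("wb");i=im.astype(int)
print("cross",W[117:122,273:278].reshape(-1,3).mean(0))
b=(i[...,0]-i[...,2]>40);v,u=np.nonzero(b);m=np.hypot(u-275,v-119)<22
q=W[v[m],u[m]];print("brass",circ(q[:,:2]),q.mean(0),(q.min(0)+q.max(0))/2,np.ptp(q,axis=0),np.mean(u[m]),np.mean(v[m]))
im,W=load("ws");z=W[...,2]
D=np.hypot(W[...,0]-.506,W[...,1]-.144)
for nm,m,R in(("tube",(D<.04)&(z>.02)&(z<.093),.019),("handle",(D<.03)&(z>.108)&(z<.148),.011)):
    q=W[m][:,:2]
    if len(q)>9:print(nm,least_squares(lambda x:np.hypot(*(q-x).T)-R,[.506,.144],loss="soft_l1",f_scale=.001).x,len(q))
m=(D<.03)&(z>.149);q=W[m];print("cap",q.mean(0),(q.min(0)+q.max(0))/2,m.sum())
m=(D<.05)&(z>.004)&(z<.012);q=W[m];print("foot",circ(q[:,:2]))
E
```

```text
clock: 2.15
tool_pos: [0.4388, 0.1421, 0.2386]
eef_rot: [1.0, -0.0, -0.0, 0.0]
contact_force: [1.2, -0.1, -0.5]
opening: 1.002
finger_force: 0.0
cross [ 0.55196235 -0.16795127  0.02508955]
 ** On entry to DLASCL parameter number  4 had an illegal value
 ** On entry to DLASCL parameter number  4 had an illegal valueTraceback (most recent call last):
  File "<stdin>", line 11, in <module>
  File "h.py", line 12, in circ
    A=np.c_[2*p,np.ones(len(p))];x=np.linalg.lstsq(A,(p**2).sum(1),rcond=None)[0]
                                   ~~~~~~~~~~~~~~~^^^^^^^^^^^^^^^^^^^^^^^^^^^^
    x, resids, rank, s = _umath_linalg.lstsq(a, b, rcond,
                         ~~~~~~~~~~~~~~~~~~~^^^^^^^^^^^^^
                                             signature=signature)
                                             ^^^^^^^^^^^^^^^^^^^^
    raise LinAlgError("SVD did not converge in Linear Least Squares")
numpy.linalg.LinAlgError: SVD did not converge in Linear Least Squares
```

View pics/ws.png

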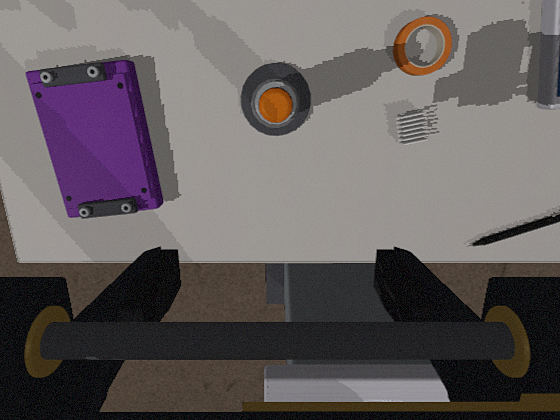

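The wrist view shows the orange cap at (275,105) inside the tube collar, with the foot at (276,99). I'll redo the fit using finite points only.

```bash
python3 - <<'E'
from h import *
from scipy.optimize import least_squares
im,W=load("wb");i=im.astype(int);ok=np.isfinite(W[...,2])
b=(i[...,0]-i[...,2]>40)&ok;v,u=np.nonzero(b);m=np.hypot(u-275,v-119)<22
q=W[v[m],u[m]];q=q[q[:,2]>.029];print("brass",circ(q[:,:2]),q.mean(0),(q.min(0)+q.max(0))/2,np.ptp(q,axis=0),np.mean(u[m]),np.mean(v[m]))
im,W=load("ws");z=W[...,2]
D=np.hypot(W[...,0]-.506,W[...,1]-.144)
m=(D<.05)&(z>.13);q=W[m];q=q[q[:,2]>.148];print("cap",q.mean(0),(q.min(0)+q.max(0))/2,np.ptp(q,axis=0),len(q))
m=(D<.05)&(z>.003)&(z<.03);q=W[m];print("foot",circ(q[:,:2]))
m=(D<.05)&(z>.09)&(z<.112);q=W[m];print("collar",circ(q[:,:2]),q.mean(0),(q.min(0)+q.max(0))/2,np.ptp(q,axis=0))
m=(D<.03)&(z>.108)&(z<.148);q=W[m];print("side",circ(q[:,:2]))
E
```

```text
brass (array([ 0.55242023, -0.16720995]), np.float64(0.01053680904254667)) [ 0.55245463 -0.16720197  0.03256953] [ 0.55235057 -0.16702811  0.03250749] [0.0263401  0.02696154 0.00522289] 274.4368029739777 118.98327137546468
cap [0.46571407 0.14394793 0.30779957] [0.48569724 0.14372539 0.24322907] [0.05933065 0.05623711 0.19034478] 11189
foot (array([0.50354454, 0.14408833]), np.float64(0.030574064207552147))
collar (array([0.50413848, 0.14373531]), np.float64(0.016045703343353573)) [0.50622923 0.14393272 0.10193478] [0.50425276 0.14419426 0.10170094] [0.03720998 0.03709929 0.0104598 ]
side (array([0.50493434, 0.14330151]), np.float64(0.011035567976893932))
```

```bash
python3 -m creep '[{"grip":1,"tx":3,"ty":-0.16,"tz":0,"spin":0},{"grip":1,"tx":3,"ty":0,"tz":0,"spin":0},{"grip":1,"tx":0.6,"ty":0,"tz":1,"spin":0},{"grip":0.2,"tx":0,"ty":0,"tz":3,"spin":0},{"grip":0.2,"tx":0,"ty":0,"tz":3,"spin":0},{"grip":0.2,"tx":0,"ty":0,"tz":3,"spin":0},{"grip":0.2,"tx":0,"ty":0,"tz":2,"spin":0},{"grip":0.2,"tx":0,"ty":0,"tz":0.7,"spin":0}]' 25; python3 -m creep '[{"grip":0.2,"tx":0,"ty":0,"tz":0,"spin":0},{"grip":0.2,"tx":0,"ty":0,"tz":0,"spin":0}]'
```

```text
clock: 2.87
tool_pos: [0.5033, 0.141, 0.1086]
eef_rot: [1.0, -0.0, -0.003, 0.001]
contact_force: [-0.0, 0.5, 0.1]
opening: 0.643
finger_force: 0.0
clock: 3.03
tool_pos: [0.5058, 0.142, 0.112]
eef_rot: [1.0, -0.0, 0.0, 0.0]
contact_force: [0.2, -0.4, -0.7]
opening: 0.598
finger_force: 0.0
```

```bash
python3 -m creep '[{"grip":0.2,"tx":-0.08,"ty":-0.17,"tz":0.48,"spin":0},{"grip":-0.3,"tx":0,"ty":0,"tz":0,"spin":0},{"grip":-1,"tx":0,"ty":0,"tz":0,"spin":0},{"grip":-1,"tx":0,"ty":0,"tz":0,"spin":0},{"grip":-1,"tx":0,"ty":0,"tz":0,"spin":0},{"grip":-1,"tx":0,"ty":0,"tz":0,"spin":0},{"grip":-1,"tx":0,"ty":0,"tz":0,"spin":0},{"grip":-1,"tx":0,"ty":0,"tz":0,"spin":0}]' 25; python3 -m creep '[{"grip":-1,"tx":0,"ty":0,"tz":0,"spin":0},{"grip":-1,"tx":0,"ty":0,"tz":0,"spin":0}]'
```

```text
clock: 3.7
tool_pos: [0.505, 0.1438, 0.1073]
eef_rot: [1.0, -0.0, 0.0, -0.0]
contact_force: [-0.2, 0.0, 3.2]
opening: 0.24
finger_force: 25.0
clock: 3.87
tool_pos: [0.505, 0.1439, 0.1072]
eef_rot: [1.0, -0.0, 0.0, -0.0]
contact_force: [-0.3, -0.5, 6.6]
opening: 0.241
finger_force: 25.0
```

```bash
python3 -m creep '[{"grip":-1,"tx":0,"ty":0,"tz":-0.5,"spin":0},{"grip":-1,"tx":0,"ty":0,"tz":-1,"spin":0},{"grip":-1,"tx":0,"ty":0,"tz":-1.5,"spin":0},{"grip":-1,"tx":0,"ty":0,"tz":-1.5,"spin":0},{"grip":-1,"tx":0,"ty":0,"tz":-1.5,"spin":0},{"grip":-1,"tx":0,"ty":0,"tz":-1.5,"spin":0},{"grip":-1,"tx":0,"ty":0,"tz":-1.5,"spin":0},{"grip":-1,"tx":0,"ty":0,"tz":-1.5,"spin":0}]' 30; python3 -m creep '[{"grip":-1,"tx":0,"ty":0,"tz":0,"spin":0},{"grip":-1,"tx":0,"ty":0,"tz":0,"spin":0},{"grip":-1,"tx":0,"ty":0,"tz":0,"spin":0}]'
python3 - <<'E'
from plant import r,optics
import cv2,numpy as np
for n in("scene","wrist"):
    c=optics.get_calibration(n);im,d=optics.snapshot(n)
    np.savez(n+"_h.npz",im=im,d=d,E=c["extrinsics"],K=[c["fx"],c["fy"],c["cx"],c["cy"]])
    if n=="scene": cv2.imwrite("pics/held.png",cv2.resize(im[120:270,150:350,::-1],(800,600),interpolation=cv2.INTER_NEAREST))
E
```

```text
clock: 4.53
tool_pos: [0.5045, 0.1438, 0.2131]
eef_rot: [1.0, 0.0, -0.0, 0.0]
contact_force: [-0.1, 0.2, -1.4]
opening: 0.235
finger_force: 30.0
clock: 4.78
tool_pos: [0.5042, 0.1438, 0.2114]
eef_rot: [1.0, 0.0, -0.001, 0.0]
contact_force: [-0.2, 0.0, -1.8]
opening: 0.237
finger_force: 30.0
```

View pics/held.png

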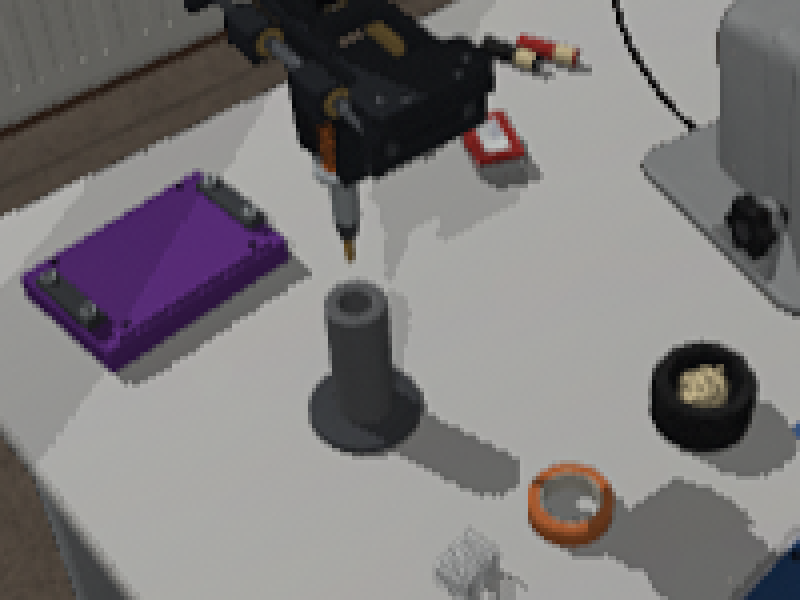

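The scene crop shows the punch clear of the tube, with its tip at crop (350,258) and the open mouth at (357,300). The punch may be slightly tilted, so I'll measure its axis.

```bash
python3 - <<'E'
from h import *
from scipy.optimize import least_squares
z=np.load("scene_h.npz");im,W=z["im"],cloud(z["im"],z["d"],z["E"],z["K"])
Z=W[...,2];D=np.hypot(W[...,0]-.5045,W[...,1]-.1438)
m=(D<.03)&(Z>.105)&(Z<.225)
v,u=np.nonzero(m)
for y in range(v.min(),v.max()+1):
    s=v==y;
    if s.any():print(y,u[s].min(),u[s].max(),np.round(W[v[s],u[s]].mean(0),4),im[y,int(np.median(u[s]))])
# barrel fit (cylinder r=8), z .16-.20
m=(D<.025)&(Z>.168)&(Z<.197);q=W[m]
def f(x):
    c=np.c_[x[0]+x[2]*(q[:,2]-.18),x[1]+x[3]*(q[:,2]-.18)]
    return np.hypot(*(q[:,:2]-c).T)-.008
s=least_squares(f,[.505,.144,0,0],loss="soft_l1",f_scale=.001);print(s.x,len(q),s.cost)
# px projection of ideal
E,K=z["E"],z["K"]
for h in(.225,.2,.17,.15,.13,.12):
    p=E[:3,:3]@[.5045,.1438,h]+E[:3,3];print(h,K[0]*p[0]/p[2]+K[2],K[1]*p[1]/p[2]+K[3])
E
```

```text
151 224 224 [0.4941 0.167  0.2243] [4 5 8]
152 224 226 [0.4944 0.1638 0.2235] [13 14 16]
153 224 227 [0.4951 0.1634 0.2206] [11 13 15]
154 225 229 [0.4963 0.1596 0.2197] [15 16 17]
155 225 229 [0.496  0.1595 0.2172] [10 10 13]
156 226 230 [0.4964 0.1565 0.2162] [12 13 15]
157 227 232 [0.4957 0.1495 0.2186] [21 14 13]
158 228 233 [0.4966 0.1473 0.2167] [55 30 14]
159 228 233 [0.496  0.1467 0.2147] [55 41 36]
160 228 234 [0.4956 0.1444 0.2137] [72 37 15]
161 228 240 [0.4964 0.1377 0.2151] [81 41 16]
162 228 240 [0.4956 0.1342 0.2152] [107  51  18]
163 229 241 [0.4967 0.1313 0.2137] [14 15 17]
164 229 240 [0.4955 0.1317 0.2113] [76 79 83]
165 231 239 [0.4966 0.1317 0.2079] [32 34 36]
166 232 239 [0.5009 0.1371 0.1987] [62 64 65]
167 233 239 [0.5033 0.1394 0.1928] [65 67 68]
168 233 239 [0.5036 0.1403 0.1889] [82 85 87]
169 233 239 [0.5028 0.1394 0.1871] [79 83 84]
170 233 239 [0.5028 0.1397 0.1839] [80 83 84]
171 233 239 [0.5026 0.1399 0.1809] [80 84 85]
172 233 239 [0.5028 0.1406 0.1773] [80 84 85]
173 233 239 [0.5025 0.1405 0.1746] [80 83 85]
174 233 239 [0.5023 0.1406 0.1715] [80 84 85]
175 234 239 [0.5027 0.1394 0.1692] [83 87 88]
176 234 239 [0.5032 0.1407 0.1648] [62 65 66]
177 234 239 [0.5031 0.1409 0.1617] [28 29 31]
178 235 238 [0.5025 0.1405 0.1592] [27 28 31]
179 236 238 [0.5042 0.1415 0.1543] [32 31 28]
180 236 238 [0.5054 0.1438 0.1487] [68 56 37]
181 236 238 [0.5049 0.1435 0.1461] [82 65 35]
182 236 238 [0.5045 0.1432 0.1433] [79 62 31]
183 236 238 [0.5043 0.1433 0.1402] [76 58 26]
184 237 237 [0.5043 0.1438 0.1366] [75 56 25]
[ 0.50614061  0.14546616 -0.01014416 -0.01005251] 64 1.5689480283074404e-05
0.225 234.21312928039222 154.3552622049191
0.2 235.05952046728032 163.18785222439166
0.17 236.02832820462754 173.29793097313512
0.15 236.64755641300113 179.75994165777567
0.13 237.24668074526 186.01215656680512
0.12 237.53900744437792 189.06275766598188
```

```bash
python3 -m creep '[{"grip":-1,"tx":0.6,"ty":2,"tz":0,"spin":0},{"grip":-1,"tx":0.6,"ty":3,"tz":0,"spin":0},{"grip":-1,"tx":0.6,"ty":3,"tz":0,"spin":0},{"grip":-1,"tx":0.6,"ty":3,"tz":0,"spin":0},{"grip":-1,"tx":0.6,"ty":3,"tz":0,"spin":0},{"grip":-1,"tx":0.6,"ty":3,"tz":0,"spin":0},{"grip":-1,"tx":0.6,"ty":3,"tz":0,"spin":0},{"grip":-1,"tx":0.6,"ty":3,"tz":0,"spin":0}]'; python3 -m creep '[{"grip":-1,"tx":0,"ty":3,"tz":0,"spin":0},{"grip":-1,"tx":0,"ty":3,"tz":0,"spin":0},{"grip":-1,"tx":0,"ty":2.1,"tz":2,"spin":0},{"grip":-1,"tx":0,"ty":0,"tz":2,"spin":0},{"grip":-1,"tx":0,"ty":0,"tz":2,"spin":0},{"grip":-1,"tx":0,"ty":0,"tz":0,"spin":0},{"grip":-1,"tx":0,"ty":0,"tz":0,"spin":0},{"grip":-1,"tx":0,"ty":0,"tz":0,"spin":0}]'
python3 - <<'E'
from plant import r,optics
import cv2,numpy as np
a=[]
for n in("scene","wrist"):
    c=optics.get_calibration(n);im,d=optics.snapshot(n)
    np.savez(n+"_b.npz",im=im,d=d,E=c["extrinsics"],K=[c["fx"],c["fy"],c["cx"],c["cy"]])
    s=im[230:330,290:390] if n=="scene" else im[180:300,215:335]
    a.append(cv2.resize(s[:,:,::-1],(400,400),interpolation=cv2.INTER_NEAREST))
cv2.imwrite("pics/hover.png",np.hstack(a));print(r.get_state()["tool_pos"])
E
```

```text
clock: 5.55
tool_pos: [0.5523, -0.0875, 0.2109]
eef_rot: [1.0, 0.0, -0.001, -0.0]
contact_force: [0.3, 0.5, -1.5]
opening: 0.234
finger_force: 30.0
clock: 6.22
tool_pos: [0.5532, -0.1668, 0.1523]
eef_rot: [1.0, 0.0, 0.0, -0.0]
contact_force: [-0.1, 0.2, -2.1]
opening: 0.234
finger_force: 30.0
[ 0.55371091 -0.16687855  0.15301395]
```

View pics/hover.png

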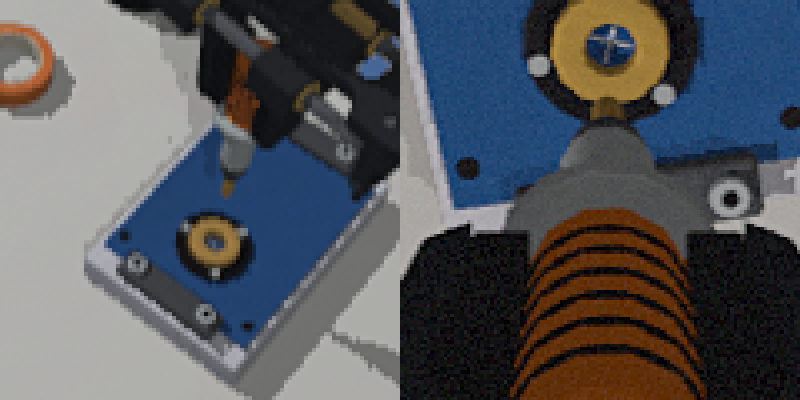

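Left (scene): the tip is at crop (228,195), above the bush at (213,243). Right (wrist): the tip is at (606,98) and the cross at (610,44). I'll work out their lateral offset.

```bash
python3 - <<'E'
from h import *
T={}
for n,tip,cr,bz in(("wrist_b",(276.8,210),(278,193),0),("scene_b",(347,278.5),(343.5,290.5),0)):
    z=np.load(n+".npz");E,K=z["E"],z["K"];W=cloud(z["im"],z["d"],E,K);im=z["im"].astype(int)
    C=-E[:3,:3].T@E[:3,3]
    def at(p,h):
        d=E[:3,:3].T@[(p[0]-K[2])/K[0],(p[1]-K[3])/K[1],1];return C+d*(h-C[2])/d[2]
    print(n,"cross ray@.025",at(cr,.025),"tip rays",at(tip,.072),at(tip,.080))
    u,v=map(int,tip);print(np.round(W[v-1:v+8,u-1:u+3].mean(1),4).tolist())
    b=(im[...,0]-im[...,2]>40)&(abs(W[...,2]-.0325)<.004)&(np.hypot(W[...,0]-.5525,W[...,1]+.167)<.02)
    print("brass",circ(W[b][:,:2]))
    T[n]=(C,tip,at)
# triangulate tip
A=[];
for n,(C,t,at) in T.items():
    d=at(t,.07)-C;A.append((C,d/np.linalg.norm(d)))
M=sum(np.eye(3)-np.outer(d,d) for _,d in A);b=sum((np.eye(3)-np.outer(d,d))@c for c,d in A);print("tip",np.linalg.solve(M,b))
E
```

```text
wrist_b cross ray@.025 [ 0.55136625 -0.16784775  0.025     ] tip rays [ 0.55288296 -0.16693888  0.072     ] [ 0.55555642 -0.16694617  0.08      ]
[[0.5563, -0.1668, 0.0803], [0.5565, -0.1668, 0.0829], [0.5563, -0.1668, 0.0842], [0.5563, -0.1668, 0.0863], [0.5566, -0.1668, 0.0888], [0.5563, -0.1668, 0.0899], [0.5603, -0.1668, 0.1034], [0.5604, -0.1668, 0.1052], [0.5603, -0.1668, 0.1067]]
brass (array([ 0.5531063 , -0.16732018]), np.float64(0.01050411644690608))
scene_b cross ray@.025 [ 0.55569347 -0.16609627  0.025     ] tip rays [ 0.55711097 -0.16620921  0.072     ] [ 0.55271866 -0.16901502  0.08      ]
[[0.5713, -0.1575, 0.0527], [0.57, -0.159, 0.0518], [0.583, -0.1512, 0.0248], [0.5814, -0.1529, 0.0244], [0.5797, -0.1546, 0.0242], [0.577, -0.1569, 0.0259], [0.5759, -0.1583, 0.0246], [0.5728, -0.1608, 0.027], [0.5687, -0.164, 0.0313]]
brass (array([ 0.55289716, -0.16653962]), np.float64(0.010698178387258032))
tip [ 0.46433244 -0.27492745  0.41849725]
```

```bash
python3 -m creep '[{"grip":-1,"tx":-0.07,"ty":0.03,"tz":1,"spin":0},{"grip":-1,"tx":0,"ty":0,"tz":1,"spin":0},{"grip":-1,"tx":0,"ty":0,"tz":1,"spin":0},{"grip":-1,"tx":0,"ty":0,"tz":0.8,"spin":0},{"grip":-1,"tx":0,"ty":0,"tz":0,"spin":0},{"grip":-1,"tx":0,"ty":0,"tz":0,"spin":0},{"grip":-1,"tx":0,"ty":0,"tz":0,"spin":0},{"grip":-1,"tx":0,"ty":0,"tz":0,"spin":0}]' 40
for i in 1; do python3 -m creep '[{"grip":-1,"tx":0,"ty":0,"tz":0.2,"spin":0},{"grip":-1,"tx":0,"ty":0,"tz":0.2,"spin":0},{"grip":-1,"tx":0,"ty":0,"tz":0,"spin":0},{"grip":-1,"tx":0,"ty":0,"tz":0,"spin":0}]'; done
```

```text
clock: 6.98
tool_pos: [0.5525, -0.1675, 0.1142]
eef_rot: [1.0, -0.0, 0.0, 0.0]
contact_force: [-0.0, 0.8, -0.9]
opening: 0.234
finger_force: 40.0
clock: 7.32
tool_pos: [0.552, -0.1674, 0.1099]
eef_rot: [1.0, -0.0, -0.0, 0.0]
contact_force: [-0.4, 0.1, -2.0]
opening: 0.239
finger_force: 40.0
```

```bash
python3 - <<'E'
from plant import r,optics
import cv2,numpy as np
a=[]
for n in("scene","wrist"):
    im,d=optics.snapshot(n)
    s=im[265:315,320:370] if n=="scene" else im[170:230,245:305]
    a.append(cv2.resize(s[:,:,::-1],(400,400),interpolation=cv2.INTER_NEAREST))
cv2.imwrite("pics/near.png",np.hstack(a))
E
```

```text
(no output)
```

View pics/near.png

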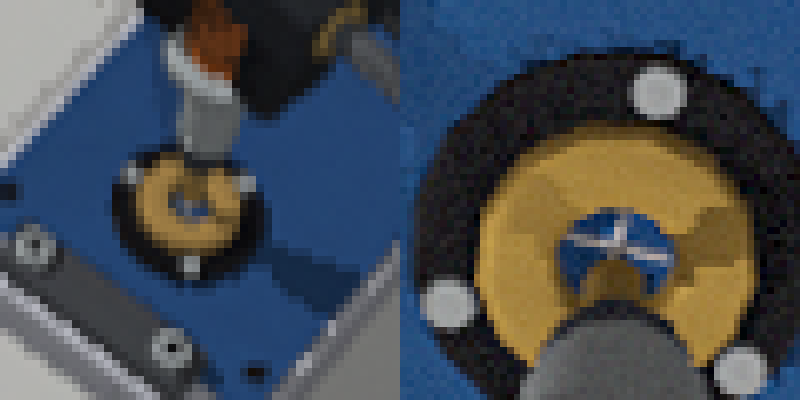

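The point sits over the hole. In the right view the tip is at x≈608 and the cross at x≈618, so it is just under 1 mm towards +y. I'll correct that and creep down.

```bash
python3 -m creep '[{"grip":-1,"tx":0.04,"ty":0.06,"tz":0,"spin":0},{"grip":-1,"tx":0,"ty":0,"tz":0.2,"spin":0},{"grip":-1,"tx":0,"ty":0,"tz":0.2,"spin":0},{"grip":-1,"tx":0,"ty":0,"tz":0,"spin":0},{"grip":-1,"tx":0,"ty":0,"tz":0,"spin":0}]'
python3 -m creep '[{"grip":-1,"tx":0,"ty":0,"tz":0.1,"spin":0},{"grip":-1,"tx":0,"ty":0,"tz":0.1,"spin":0},{"grip":-1,"tx":0,"ty":0,"tz":0,"spin":0},{"grip":-1,"tx":0,"ty":0,"tz":0,"spin":0}]'
```

```text
clock: 7.83
tool_pos: [0.5523, -0.1679, 0.1057]
eef_rot: [1.0, 0.0, -0.0, -0.0]
contact_force: [0.2, -0.0, -1.6]
opening: 0.235
finger_force: 40.0
clock: 8.17
tool_pos: [0.5525, -0.168, 0.1039]
eef_rot: [1.0, 0.0, -0.0, 0.0]
contact_force: [-0.9, -0.1, -1.7]
opening: 0.235
finger_force: 40.0
```

```bash
for i in 1; do python3 -m creep '[{"grip":-1,"tx":0,"ty":0,"tz":0.1,"spin":0},{"grip":-1,"tx":0,"ty":0,"tz":0.1,"spin":0},{"grip":-1,"tx":0,"ty":0,"tz":0,"spin":0},{"grip":-1,"tx":0,"ty":0,"tz":0,"spin":0}]'; done
```

```text
clock: 8.5
tool_pos: [0.5527, -0.168, 0.1021]
eef_rot: [1.0, 0.0, 0.0, 0.0]
contact_force: [-0.7, 0.5, -0.6]
opening: 0.235
finger_force: 40.0
```

```bash
python3 -m creep '[{"grip":-1,"tx":0,"ty":0,"tz":0.1,"spin":0},{"grip":-1,"tx":0,"ty":0,"tz":0,"spin":0},{"grip":-1,"tx":0,"ty":0,"tz":0,"spin":0}]'
```

```text
clock: 8.75
tool_pos: [0.5528, -0.1681, 0.1012]
eef_rot: [1.0, 0.0, 0.0, 0.0]
contact_force: [-0.3, -0.5, 2.8]
opening: 0.238
finger_force: 40.0
```

```bash
python3 -m creep '[{"grip":-1,"tx":0,"ty":0,"tz":0.1,"spin":0},{"grip":-1,"tx":0,"ty":0,"tz":0.1,"spin":0},{"grip":-1,"tx":0,"ty":0,"tz":0,"spin":0},{"grip":-1,"tx":0,"ty":0,"tz":0,"spin":0}]'
```

```text
clock: 9.08
tool_pos: [0.5528, -0.1681, 0.0991]
eef_rot: [1.0, -0.0, 0.0, 0.0]
contact_force: [-0.7, 0.6, 5.0]
opening: 0.24
finger_force: 40.0
```

```bash
python3 -m creep '[{"grip":-1,"tx":0,"ty":0,"tz":0.1,"spin":0},{"grip":-1,"tx":0,"ty":0,"tz":0,"spin":0},{"grip":-1,"tx":0,"ty":0,"tz":0,"spin":0}]'
```

```text
clock: 9.33
tool_pos: [0.5528, -0.1681, 0.0982]
eef_rot: [1.0, -0.0, 0.0, 0.0]
contact_force: [-0.1, -0.0, 5.9]
opening: 0.237
finger_force: 40.0
```

```bash
python3 -m creep '[{"grip":-1,"tx":0,"ty":0,"tz":0.1,"spin":0},{"grip":-1,"tx":0,"ty":0,"tz":0.05,"spin":0},{"grip":-1,"tx":0,"ty":0,"tz":0,"spin":0},{"grip":-1,"tx":0,"ty":0,"tz":0,"spin":0}]'
```

```text
clock: 9.67
tool_pos: [0.5529, -0.1681, 0.0968]
eef_rot: [1.0, -0.0, 0.0, 0.0]
contact_force: [-0.6, -0.3, 6.8]
opening: 0.238
finger_force: 40.0
```

```bash
python3 -m creep '[{"grip":-1,"tx":0,"ty":0,"tz":0.1,"spin":0},{"grip":-1,"tx":0,"ty":0,"tz":0,"spin":0},{"grip":-1,"tx":0,"ty":0,"tz":0,"spin":0}]'
```

```text
clock: 9.92
tool_pos: [0.553, -0.1681, 0.096]
eef_rot: [1.0, -0.0, 0.001, 0.0]
contact_force: [0.4, 1.1, 8.2]
opening: 0.234
finger_force: 40.0
```

```bash
python3 -m creep '[{"grip":-1,"tx":0,"ty":0,"tz":0.1,"spin":0},{"grip":-1,"tx":0,"ty":0,"tz":0,"spin":0},{"grip":-1,"tx":0,"ty":0,"tz":0,"spin":0}]'
```

```text
clock: 10.17
tool_pos: [0.5528, -0.1681, 0.0948]
eef_rot: [1.0, -0.0, 0.0, 0.0]
contact_force: [-0.4, -0.0, 6.4]
opening: 0.237
finger_force: 40.0
```

```bash
python3 -m creep '[{"grip":-1,"tx":0,"ty":0,"tz":0.1,"spin":0},{"grip":-1,"tx":0,"ty":0,"tz":0,"spin":0},{"grip":-1,"tx":0,"ty":0,"tz":0,"spin":0}]'
```

```text
clock: 10.42
tool_pos: [0.553, -0.1681, 0.0933]
eef_rot: [1.0, 0.0, 0.0, 0.0]
contact_force: [0.8, -0.6, 0.8]
opening: 0.236
finger_force: 40.0
```

```bash
python3 -m creep '[{"grip":-1,"tx":0,"ty":0,"tz":0.05,"spin":0},{"grip":-1,"tx":0,"ty":0,"tz":-0.3,"spin":0},{"grip":-1,"tx":0,"ty":0,"tz":-0.5,"spin":0},{"grip":-1,"tx":0,"ty":0,"tz":-0.5,"spin":0},{"grip":-1,"tx":0,"ty":0,"tz":-1,"spin":0},{"grip":-1,"tx":0,"ty":0,"tz":-2,"spin":0},{"grip":-1,"tx":0,"ty":0,"tz":-2.5,"spin":0},{"grip":-1,"tx":0,"ty":0,"tz":-2.5,"spin":0}]'; python3 -m creep '[{"grip":-1,"tx":0,"ty":0,"tz":-2,"spin":0},{"grip":-1,"tx":0,"ty":0,"tz":-0.6,"spin":0},{"grip":-1,"tx":-0.6,"ty":-2,"tz":0,"spin":0},{"grip":-1,"tx":-0.6,"ty":-3,"tz":0,"spin":0},{"grip":-1,"tx":-0.6,"ty":-3,"tz":0,"spin":0},{"grip":-1,"tx":-0.6,"ty":-3,"tz":0,"spin":0},{"grip":-1,"tx":-0.6,"ty":-3,"tz":0,"spin":0},{"grip":-1,"tx":-0.6,"ty":-3,"tz":0,"spin":0}]'
```

```text
clock: 11.08
tool_pos: [0.5514, -0.1677, 0.1869]
eef_rot: [1.0, 0.0, -0.001, -0.0]
contact_force: [0.7, 0.0, -1.5]
opening: 0.24
finger_force: 40.0
clock: 11.75
tool_pos: [0.5151, 0.0033, 0.2114]
eef_rot: [1.0, -0.0, -0.001, 0.0]
contact_force: [0.3, -0.4, -1.3]
opening: 0.237
finger_force: 40.0
```

```bash
python3 -m creep '[{"grip":-1,"tx":-0.6,"ty":-3,"tz":0,"spin":0},{"grip":-1,"tx":-0.4,"ty":-3,"tz":0,"spin":0},{"grip":-1,"tx":0,"ty":-3,"tz":0,"spin":0},{"grip":-1,"tx":0,"ty":-3,"tz":0,"spin":0},{"grip":-1,"tx":0,"ty":-1,"tz":0,"spin":0},{"grip":-1,"tx":0,"ty":0,"tz":0,"spin":0},{"grip":-1,"tx":0,"ty":0,"tz":0,"spin":0},{"grip":-1,"tx":0,"ty":0,"tz":0,"spin":0}]'
```

```text
clock: 12.42
tool_pos: [0.5063, 0.1295, 0.2116]
eef_rot: [1.0, -0.001, -0.001, 0.001]
contact_force: [-0.4, -0.7, -1.4]
opening: 0.236
finger_force: 40.0
```

```bash
python3 -m creep '[{"grip":-1,"tx":-0.13,"ty":-1.43,"tz":0,"spin":0},{"grip":-1,"tx":0,"ty":0,"tz":0,"spin":0},{"grip":-1,"tx":0,"ty":0,"tz":0,"spin":0},{"grip":-1,"tx":0,"ty":0,"tz":0,"spin":0}]'
python3 - <<'E'
from plant import r,optics
from h import *
import cv2
from scipy.optimize import least_squares
a=[];print(r.get_state()["tool_pos"])
for n in("scene","wrist"):
    c=optics.get_calibration(n);im,d=optics.snapshot(n);W=cloud(im,d,c["extrinsics"],[c["fx"],c["fy"],c["cx"],c["cy"]])
    Z=W[...,2];D=np.hypot(W[...,0]-.505,W[...,1]-.144)
    def cyl(lo,hi,R,tilt):
        q=W[(D<.028)&(Z>lo)&(Z<hi)];h=(lo+hi)/2
        if len(q)<8:return None
        f=lambda x:np.hypot(q[:,0]-x[0]-tilt*x[2]*(q[:,2]-h),q[:,1]-x[1]-tilt*x[3]*(q[:,2]-h))-R
        s=least_squares(f,[.505,.144,0,0],loss="soft_l1",f_scale=.001);return np.round(s.x,4),len(q)
    print(n,"tube",cyl(.03,.095,.019,0),"barrel",cyl(.17,.197,.008,1),"point",cyl(.14,.15,.003,0))
    s=im[140:210,200:270] if n=="scene" else im[170:290,215:335]
    a.append(cv2.resize(s[:,:,::-1],(400,400),interpolation=cv2.INTER_NEAREST))
cv2.imwrite("pics/ret.png",np.hstack(a))
E
```

```text
clock: 12.75
tool_pos: [0.5053, 0.1445, 0.2119]
eef_rot: [1.0, -0.001, -0.0, 0.001]
contact_force: [0.8, 0.2, -1.6]
opening: 0.237
finger_force: 40.0
[0.50527954 0.14450703 0.21187724]
scene tube (array([0.5065, 0.1452, 0.    , 0.    ]), 307) barrel (array([0.5073, 0.1461, 0.0092, 0.0161]), 62) point (array([0.5038, 0.1423, 0.    , 0.    ]), 8)
wrist tube (array([0.5099, 0.1513, 0.    , 0.    ]), 1048) barrel (array([5.050e-01, 1.446e-01, 9.800e-03, 3.000e-04]), 220) point (array([0.5052, 0.1446, 0.    , 0.    ]), 44)
```

View pics/ret.png

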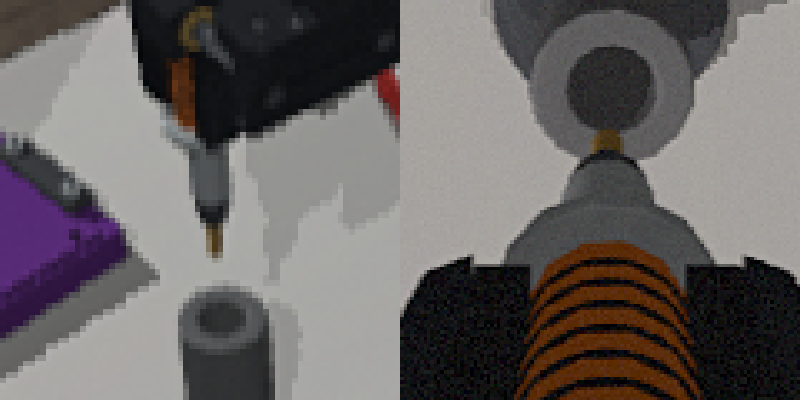

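The punch is upright and above the mouth: left view tip (217,250) and mouth (223,315), right view tip (607,140) and bore centre (611,88). The scene fits put it about 0.8 mm towards +x and +y, so I'll correct that and lower it.

```bash
python3 -m creep '[{"grip":-1,"tx":-0.05,"ty":0.08,"tz":0,"spin":0},{"grip":-1,"tx":0,"ty":0,"tz":1,"spin":0},{"grip":-1,"tx":0,"ty":0,"tz":1,"spin":0},{"grip":-1,"tx":0,"ty":0,"tz":1,"spin":0},{"grip":-1,"tx":0,"ty":0,"tz":1,"spin":0},{"grip":-1,"tx":0,"ty":0,"tz":0,"spin":0},{"grip":-1,"tx":0,"ty":0,"tz":0,"spin":0},{"grip":-1,"tx":0,"ty":0,"tz":0,"spin":0}]'; python3 -m creep '[{"grip":-1,"tx":0,"ty":0,"tz":0.5,"spin":0},{"grip":-1,"tx":0,"ty":0,"tz":0.5,"spin":0},{"grip":-1,"tx":0,"ty":0,"tz":0.5,"spin":0},{"grip":-1,"tx":0,"ty":0,"tz":0.5,"spin":0},{"grip":-1,"tx":0,"ty":0,"tz":0,"spin":0},{"grip":-1,"tx":0,"ty":0,"tz":0,"spin":0}]'
```

```text
clock: 13.52
tool_pos: [0.5049, 0.1455, 0.172]
eef_rot: [1.0, -0.0, 0.0, 0.0]
contact_force: [0.1, -0.0, -0.1]
opening: 0.233
finger_force: 40.0
clock: 14.02
tool_pos: [0.5044, 0.1454, 0.1515]
eef_rot: [1.0, 0.0, -0.0, 0.0]
contact_force: [-0.7, -0.3, -1.2]
opening: 0.235
finger_force: 40.0
```

```bash
python3 -m creep '[{"grip":-1,"tx":0.04,"ty":0.16,"tz":0,"spin":0},{"grip":-1,"tx":0,"ty":0,"tz":0,"spin":0},{"grip":-1,"tx":0,"ty":0,"tz":0,"spin":0},{"grip":-1,"tx":0,"ty":0,"tz":0,"spin":0},{"grip":-1,"tx":0,"ty":0,"tz":0,"spin":0}]'
```

```text
clock: 14.43
tool_pos: [0.5052, 0.1439, 0.1521]
eef_rot: [1.0, -0.0, 0.0, -0.0]
contact_force: [0.2, 0.1, -1.5]
opening: 0.239
finger_force: 40.0
```

```bash
python3 -m creep '[{"grip":-1,"tx":0,"ty":0,"tz":0.5,"spin":0},{"grip":-1,"tx":0,"ty":0,"tz":0.5,"spin":0},{"grip":-1,"tx":0,"ty":0,"tz":0.5,"spin":0},{"grip":-1,"tx":0,"ty":0,"tz":0,"spin":0},{"grip":-1,"tx":0,"ty":0,"tz":0,"spin":0}]';python3 -m creep '[{"grip":-1,"tx":0,"ty":0,"tz":0.5,"spin":0},{"grip":-1,"tx":0,"ty":0,"tz":0.5,"spin":0},{"grip":-1,"tx":0,"ty":0,"tz":0.5,"spin":0},{"grip":-1,"tx":0,"ty":0,"tz":0.5,"spin":0},{"grip":-1,"tx":0,"ty":0,"tz":0.4,"spin":0},{"grip":-1,"tx":0,"ty":0,"tz":0,"spin":0},{"grip":-1,"tx":0,"ty":0,"tz":0,"spin":0}]'
```

```text
clock: 14.85
tool_pos: [0.5047, 0.1438, 0.1363]
eef_rot: [1.0, 0.0, -0.001, 0.0]
contact_force: [0.2, -0.2, -1.2]
opening: 0.237
finger_force: 40.0
clock: 15.43
tool_pos: [0.5049, 0.1439, 0.1126]
eef_rot: [1.0, 0.0, -0.0, 0.0]
contact_force: [-0.6, 0.5, -0.9]
opening: 0.237
finger_force: 40.0
```

```bash
python3 -m creep '[{"grip":-1,"tx":0,"ty":0,"tz":0.2,"spin":0},{"grip":-1,"tx":0,"ty":0,"tz":0.2,"spin":0},{"grip":-1,"tx":0,"ty":0,"tz":0.05,"spin":0},{"grip":-1,"tx":0,"ty":0,"tz":0,"spin":0},{"grip":-1,"tx":0,"ty":0,"tz":0,"spin":0}]'
```

```text
clock: 15.85
tool_pos: [0.5051, 0.1439, 0.1084]
eef_rot: [1.0, 0.0, 0.0, 0.0]
contact_force: [0.3, -0.1, -1.5]
opening: 0.233
finger_force: 40.0
```

```bash
python3 -m creep '[{"grip":-1,"tx":0,"ty":0,"tz":0.1,"spin":0},{"grip":-1,"tx":0,"ty":0,"tz":0,"spin":0},{"grip":-1,"tx":0,"ty":0,"tz":0,"spin":0}]'
```

```text
clock: 16.1
tool_pos: [0.5051, 0.1439, 0.1074]
eef_rot: [1.0, 0.0, 0.0, 0.0]
contact_force: [0.6, 0.6, -1.2]
opening: 0.234
finger_force: 40.0
```

```bash
python3 -m creep '[{"grip":-1,"tx":0,"ty":0,"tz":0.07,"spin":0},{"grip":-1,"tx":0,"ty":0,"tz":0,"spin":0},{"grip":-1,"tx":0,"ty":0,"tz":0,"spin":0}]'
```

```text
clock: 16.35
tool_pos: [0.5052, 0.1439, 0.1072]
eef_rot: [1.0, 0.0, 0.0, -0.0]
contact_force: [-2.0, -0.1, 6.1]
opening: 0.24
finger_force: 40.0
```

The collar is seated on the mouth, so I'll release and retreat.

```bash
python3 -m creep '[{"grip":-0.3,"tx":0,"ty":0,"tz":0,"spin":0},{"grip":-0.2,"tx":0,"ty":0,"tz":0,"spin":0},{"grip":0.2,"tx":0,"ty":0,"tz":0,"spin":0},{"grip":0.4,"tx":0,"ty":0,"tz":0,"spin":0},{"grip":0.4,"tx":0,"ty":0,"tz":0,"spin":0},{"grip":0.4,"tx":0,"ty":0,"tz":-0.2,"spin":0},{"grip":0.4,"tx":0,"ty":0,"tz":-1,"spin":0},{"grip":0.4,"tx":0,"ty":0,"tz":-2,"spin":0}]'; python3 -m creep '[{"grip":0.4,"tx":0,"ty":0,"tz":-3,"spin":0},{"grip":0.4,"tx":0,"ty":0,"tz":-3,"spin":0},{"grip":0.4,"tx":0,"ty":0,"tz":-3,"spin":0},{"grip":0.4,"tx":-3,"ty":0,"tz":0,"spin":0},{"grip":0.4,"tx":-3,"ty":0,"tz":0,"spin":0},{"grip":0.4,"tx":0,"ty":0,"tz":0,"spin":0},{"grip":0.4,"tx":0,"ty":0,"tz":0,"spin":0},{"grip":0.4,"tx":0,"ty":0,"tz":0,"spin":0}]'
python3 - <<'E'
from plant import r,optics
import cv2
im,d=optics.snapshot("scene");cv2.imwrite("pics/end.png",cv2.resize(im[120:345,130:430,::-1],(800,600)))
E
```

```text
clock: 17.02
tool_pos: [0.5038, 0.1435, 0.138]
eef_rot: [1.0, 0.0, -0.002, 0.001]
contact_force: [0.4, 0.3, 0.7]
opening: 0.7
finger_force: 0.0
clock: 17.68
tool_pos: [0.446, 0.1441, 0.2294]
eef_rot: [1.0, 0.0, 0.001, -0.0]
contact_force: [-0.1, 0.5, -0.5]
opening: 0.698
finger_force: 0.0
```

View pics/end.png

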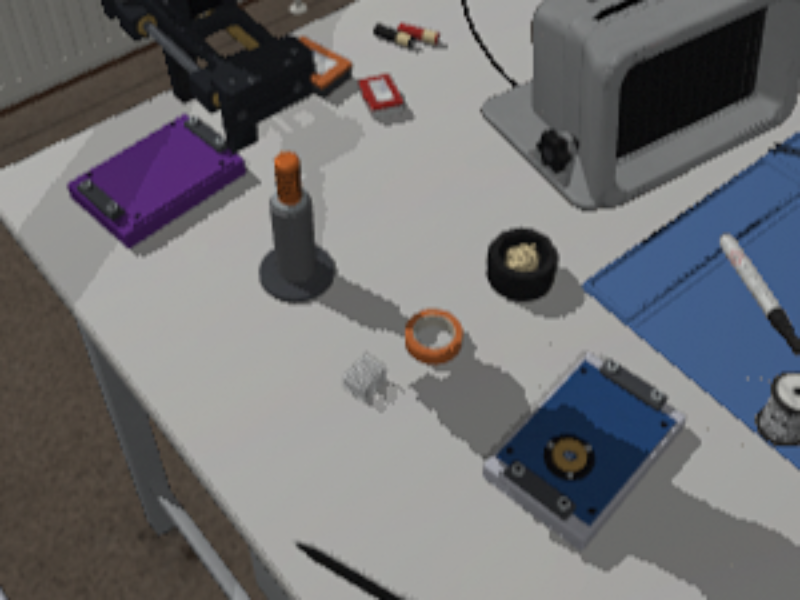

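The punch hangs in the stand with its cap at (288,160), the gripper is clear at upper left, and the bystanders haven't moved.

```bash
python3 -c "
from plant import workorder;print(workorder.finish_job())"
```

```text
the job is handed in; nothing more can be done
None
```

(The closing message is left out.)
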